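Stop the hone and sight the gouge

ROBOT

A 7-joint arm with a two-finger parallel gripper is mounted at the origin on the work surface. World frame = base frame: x ahead of the robot, y to its left, z up, the work surface at z = 0. Lengths are in m, angles in rad, forces in N, time in s.
With the tool pointing down it reaches from about 0.35 to 0.9 m from the base axis. Payload 7.2 kg.
Tool frame: the origin (TCP) lies at the very end of the fingers, on their centre line; the grasp point (between the pads) lies 19 mm behind it; z points along the fingers, y is the direction in which the jaws open and shut (so a half turn about z gives the same grasp; the last joint's range is limited). The gripper opens to 85 mm and grips with 20 to 120 N. Pads are 22 mm wide; open, the fingers measure 114 mm over their backs; the gripper's body (76 mm by 85 mm) begins 54 mm behind the grasp point. The pads swing forward as they close: fully open they stand 13 mm farther back than shut.
Start: joints at [-1.388, 0.411, -0.013, 1.596, 0.006, 1.134, -0.082], TCP at [0.155, 0.605, 0.231] pointing down, gripper open.
Joint ranges: [-2.95, 2.95], [-0.29, 1.99], [-1.47, 1.44], [0.14, 2.54], [-1.03, 4.17], [0.13, 1.85], [-2.86, 2.86]. Speed limits (rad/s): [2.39, 2.39, 3.01, 3.01, 3.14, 3.14, 3.14].

INTERFACE

Orientations are given as a rotation vector (axis times angle).
In Python, from cell import move_ptp, servo_line, move_j, command_gripper, sleep, inverse_kinematics, get_state, grab_frame, camera_info, PlanningError, hand_in gives the robot as it stands. Calls block until the motion is done:
- move_ptp(position, orientation): joint-space move of the TCP to a pose.
- servo_line(position, rot=None, speed=0.15, guard=None): straight line of the TCP; rot=None keeps the orientation; speed is the mean speed in m/s. With guard (N) it stops when the force on the tool has changed by that much, and returns True; else False.
- move_j(angles): joint-space move.
- command_gripper(opening, force=None): opening from 0.0 (shut) to 1.0 (fully open); force is the grip in N (None keeps the last); returns when the fingers have stopped.
- sleep(seconds).
- inverse_kinematics(position, orientation): joint angles nearest the present ones, or None.
- get_state(): the state.
- grab_frame(name): name is "side" or "top" or "wrist"; returns the picture (420x560x3 uint8, red, green, blue); there is no depth.
- camera_info(name): a dict with "vfov" (degrees; the focal length in pixels is half the picture's height over the tangent of half this angle, whatever the lens; pixels are square), "cx", "cy" (the principal point, pixels), "rvec" (rotation vector, rad) and "tvec" (3), from world to camera coordinates, as OpenCV has them. Camera axes: x right, y down, z forward; pixel columns grow to the right and rows downward; lengths in m; the calibration is good to about 2 mm. A picture is of the moment at which its call begins: read the wrist's pose just before it. camera_info takes no time and is no camera call; for the wrist camera it gives the pose at the moment of the call.
A pose or a line that the arm cannot do raises PlanningError and nothing moves.
- hand_in(): hands the job in, once; it reports no verdict.
The state is a dict: "time_s": time; "q": joint angles; "joint_vel": joint speeds; "tau": joint torques, N m; "position": TCP position; "ee_rot": TCP orientation; "wrist_force": force on the tool from outside, world axes, zero at the start; "ft_torque": the same for the moment, N m; "finger_gap": opening from 0.0 (shut) to 1.0 (fully open).
Only numpy, scipy, OpenCV 4.12 (cv2) and the standard library are available. Lean on these libraries where they do the work, as an engineer would, in place of code of your own. Each camera call takes 0.05 s, during which the arm holds its last target. There are 200 camera calls.

TASK

Make the honing machine safe: press its hinged stop paddle right down to its stop for a moment and let it spring back up. Then draw the long octagonal-handled gouge straight out of the leaning tool block and turn it level, the hollow of its blade facing up, as a carver lifts a tool to look over its edge. Finish still holding it so in the gripper, steady and clear of everything, at least 25 cm above the bench, with the other tools and everything else on the bench left where they were.

Things in the scene. Friction and masses are not known exactly. Their poses are not given: they have to be found in the camera images.
- station: Plywood board 360 x 500 x 18 mm fixed on the bench. Origin on the bench; board x -140 to +220, y -250 to +250 mm; x points away from the robot, y left, z up. On its right a grey two-wheel honing machine (x from -25 back, y -245 to +5, up to 294 mm over the bench), with a switch box and the stop paddle on its front (x -135 to -25, y -166 to -74); on its left the tool block.
- block_mouth (a point): Mouth of the middle of three slots in the wooden tool block (214 mm wide, up to 125 mm over the bench), at station x -33, y +130, z 104 mm; axes as the station's. The slots are 68 mm apart along y. The face slopes at 45 degrees and the slots run up and towards the robot along (x -0.707, z +0.707), 86 mm deep; the tools lean in them with 2 to 3 mm of play.
- paddle (a joint): Stop paddle: dark steel window plate 105 mm long, 84 mm wide, hinged along the station's y axis at its machine end; the free lip is nearest the robot. 0 rad: up, at rest; 0.18 rad: down on its stop. A spring raises it: at the lip about 2 N start it moving and 4.5 N bring it to the stop.
- paddle_lip (a point): Point to press: on top of the paddle's front strip (32 x 84 mm), middle of its width, 86 mm from the hinge; moves with the paddle, 15 mm down from rest to stop. Its axes are the station's when the paddle is up.
- gouge_handle (a point): Gouge, in any of the slots: the longest tool, octagonal pale handle 28 mm across flats, 116 mm long, brass ferrule (foot on the block's face) and steel blade below; 0.12 to 0.22 kg. Point: middle of the handle, on its axis, 72 mm above the ferrule's foot. z along the tool to the handle's end, x out of the blade's hollow side, y across, along the slot row; two flats face along y.
- gouge_edge (a point): Middle of the gouge's cutting edge, 150 mm from the middle of the handle along its -z; same axes. The steel blade is 78 mm long, 20 mm wide, hollow on its x side; in the block all of it is inside the slot. The centre of mass lies about 50 mm from the middle of the handle towards the edge.
- chisel_handle (a point): Middle of the handle of a chisel in the same block, to be left there: slim round pale handle 22 mm thick, 84 mm long; 56 mm above its ferrule's foot, axes as the gouge's.
- palmtool_handle (a point): Middle of the handle of a short palm tool in the same block, to be left there: round mushroom-shaped pale handle 35 mm thick, 52 mm long; 45 mm above its ferrule's foot, axes as the gouge's.
- pastetin: Aluminium tin of honing paste, 64 mm across, 36 mm high, on the board in front of the tool block, below the handles; to be left alone. Origin: centre of its underside.
- slipstone: Grey wedge-shaped slip stone 40 x 100 x 12 mm lying on the board between the tool block and the switch box; to be left alone. Origin: centre of its underside.
- mug: White mug, 82 mm across, 92 mm high, left side of the bench; to be left alone. Origin: centre of its underside.
- ladle: Carved wooden ladle 260 mm long lying on the right near the robot; to be left alone. Origin: under its middle, on the bench; x towards its bowl.
- spoon: Dark carved spoon 230 mm long lying far right; to be left alone. Origin: under its middle, on the bench; x towards its bowl.
- mallet: Round wooden carver's mallet, 90 mm thick, 257 mm long, lying on the left near the robot; to be left alone. Origin: on the bench under its head; x away from its handle.

How it is judged:
On the way, in this order (a step that is already met when the one before it is completed fails the run):
1. the stop paddle is pressed down to its stop (value of joint paddle above 0.155 rad), for 0.2 s.
2. the gouge is drawn clear of the block, in the gripper (distance of gouge_edge from where it was at the start of the episode above 0.085 m and contact force between gouge and the fingers above 2 N and contact force between gouge and station below 0.2 N), for 0.1 s.
At the end, for the whole second after the job is handed in: Held in the gripper and touching nothing else: handle's middle over 250 mm and blade's edge over 200 mm above the bench, hollow up and level within 20 degrees, steady (under 30 mm/s). Paddle up. Chisel and palm tool moved under 20 mm, other things under 30 mm (height (world z) of gouge_handle above 0.25 m and height (world z) of gouge_edge above 0.2 m and angle between gouge_handle's own x axis and vertical below 0.35 rad and contact force between gouge and the fingers above 2 N and contact force between gouge and station below 0.2 N and linear speed of gouge below 0.03 m/s and value of joint paddle below 0.03 rad); the arm keeps its last pose, push and grip.
It fails at once if the chisel or the palm tool is moved in the block (distance of any of chisel_handle, palmtool_handle from where it was at the start of the episode above 0.02 m).
It fails at once if something else on the bench is moved (distance of any of pastetin, slipstone, mug, ladle, spoon, mallet from where it was at the start of the episode above 0.03 m).
It also fails if it takes over 45 s, if anything falls off the work surface, if the arm or the gripper's body presses on something with over 40 N, if the wrist force passes 120 N, or if a joint passes its speed limit or range.

## Working session

There is one attempt and no reset: what is moved stays moved. The work goes in short steps, each a Python script; the robot and the scene stay as the last script left them, time stands still between calls to the robot, and variables do not carry over. Pictures are saved under pics/ and viewed, about 8 in all and at most 12, crops included, and the job is handed in when it is done.

```bash
mkdir -p pics; ls; python3 - <<'E'
from cell import *
import cv2
for n in("top","side","wrist"):
    i=camera_info(n); print(n,i)
    cv2.imwrite(f"pics/{n}0.png",grab_frame(n)[:,:,::-1])
print(get_state())
a=[cv2.imread(f"pics/{n}0.png") for n in("top","side")]
E
```

```text
pics
top {'vfov': 57.449418701562465, 'cx': 287.53244354842855, 'cy': 210.55561658938413, 'rvec': array([ 2.12913477, -2.16656517,  0.19328866]), 'tvec': array([-0.04703153,  0.47831957,  1.16350373])}
side {'vfov': 55.052334587451355, 'cx': 277.5499484674706, 'cy': 212.94158487042282, 'rvec': array([ 1.971986  , -0.80698677,  0.47668587]), 'tvec': array([-0.38631623,  0.25094188,  1.18996453])}
wrist {'vfov': 70.1242051780376, 'cx': 279.1766761168555, 'cy': 211.13887499532018, 'rvec': array([-2.29433781, -1.78300613, -0.25341952]), 'tvec': array([-0.62429757, -0.03691382,  0.3783345 ])}
{'time_s': 0.15, 'q': array([-1.38819418,  0.41174223, -0.01269895,  1.59682221,  0.00557298,
        1.13429395, -0.08220302]), 'joint_vel': array([ 6.55431434e-05, -1.22648508e-03,  4.21111597e-04, -4.27264216e-03,
        1.54998307e-04, -6.12834544e-04,  5.25678284e-04]), 'tau': array([ 1.48515788e-03, -6.01037121e+01,  6.82529267e-01, -2.99648988e+01,
        1.38088589e-02,  7.87579163e-03,  4.55946542e-05]), 'position': array([0.15505243, 0.6050839 , 0.23064218]), 'ee_rot': array([-3.92920895e-01, -3.11683544e+00,  1.92807123e-03]), 'wrist_force': array([ 0.67983083, -0.71047485,  0.95425188]), 'ft_torque': array([-0.0061231 ,  0.0348554 ,  0.03434507]), 'finger_gap': 0.9976212226080574}
```

View pics/top0.png

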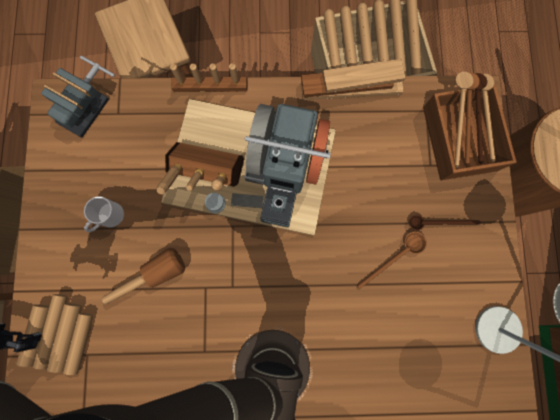

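View pics/side0.png

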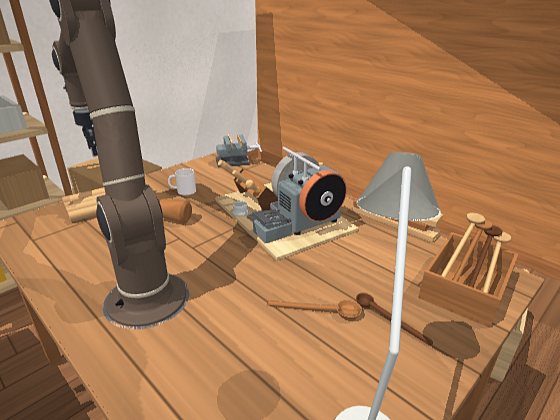

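The top view shows the station board with corners near (190,101), (335,128), (316,234) and (162,205). The tool handles are at (170,178), (193,180) and (215,185), and the paddle is at about (278,205). I'll zoom in.

```bash
cat > h.py <<'E'
import numpy as np, cv2
from scipy.spatial.transform import Rotation as R
from cell import *
def cam(i):
    f=210/np.tan(np.radians(i["vfov"])/2); K=np.array([[f,0,i["cx"]],[0,f,i["cy"]],[0,0,1]])
    M=cv2.Rodrigues(np.array(i["rvec"]))[0]; return K,M,np.array(i["tvec"])
def ray(i,u,v):
    K,M,t=cam(i); d=M.T@np.linalg.solve(K,[u,v,1.]); return -M.T@t,d/np.linalg.norm(d)
def onz(i,u,v,z):
    c,d=ray(i,u,v); return c+d*(z-c[2])/d[2]
def proj(i,P):
    K,M,t=cam(i); p=K@(M@np.array(P)+t); return p[:2]/p[2]
def tri(rays):
    A=sum(np.eye(3)-np.outer(d,d) for c,d in rays); b=sum((np.eye(3)-np.outer(d,d))@c for c,d in rays)
    P=np.linalg.solve(A,b); return P,[np.linalg.norm(np.cross(P-c,d)) for c,d in rays]
E
python3 - <<'E'
from h import *
im=cv2.imread("pics/top0.png")[90:245,150:345]; cv2.imwrite("pics/topc.png",cv2.resize(im,None,fx=4,fy=3.8,interpolation=2) if 0 else cv2.resize(im,(760,604)[:2] if 0 else (754,600),interpolation=cv2.INTER_CUBIC))
i=camera_info("top")
for p in [(190,101),(335,128),(316,234),(162,205)]: print(onz(i,*p,.018))
E
```

```text
[0.85509154 0.26179674 0.018     ]
[ 0.75529367 -0.21839633  0.018     ]
[ 0.4041558  -0.14450031  0.018     ]
[0.50495058 0.34292324 0.018     ]
```

View pics/topc.png

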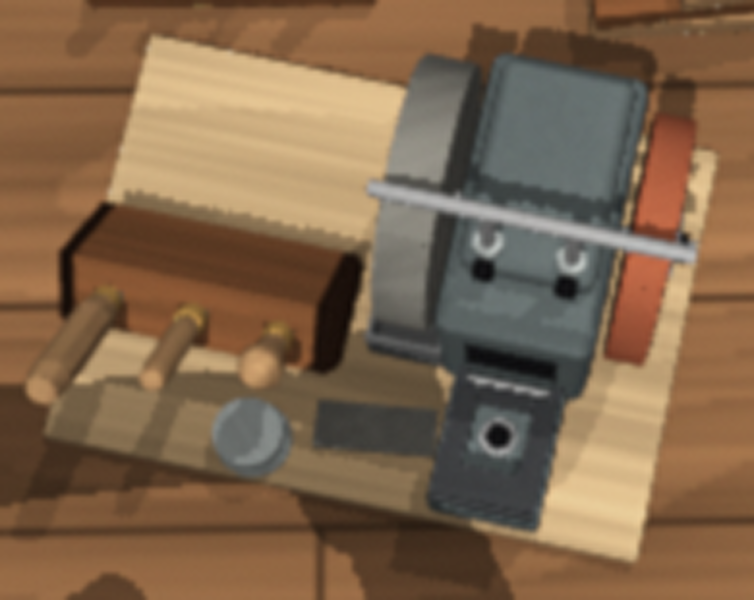

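```bash
python3 - <<'E'
from h import *
i=camera_info("top")
px=[(188.8,99.6),(335.7,129.3),(314.5,234.7),(160.9,202.9)]
W=np.array([onz(i,*p,.018)[:2] for p in px]); S=np.array([(.22,.25),(.22,-.25),(-.14,-.25),(-.14,.25)])
w0,s0=W.mean(0),S.mean(0); H=(S-s0).T@(W-w0); a=np.arctan2(H[0,1]-H[1,0],H[0,0]+H[1,1])
r=R.from_euler("z",a).as_matrix(); t=w0-r[:2,:2]@s0
print("yaw",np.degrees(a),"t",t,"res",W-((S@r[:2,:2].T)+t))
T=lambda p:r@np.array(p)+[*t,0]
np.savez("st.npz",a=a,t=t)
for n,p in dict(lip=(-.116,-.12,.08),gh=(-.084,.198,.155),mouthG=(-.033,.198,.104),gend=(-.125,.198,.196)).items(): print(n,T(p),proj(i,T(p)))
st=get_state(); Rt=R.from_rotvec(st["ee_rot"]); k=camera_info("wrist"); c,d=ray(k,k["cx"],k["cy"])
print("cam in tool",Rt.inv().apply(c-st["position"]),Rt.inv().apply(d),"camx",Rt.inv().apply(cam(k)[1].T@[1,0,0]))
# candidate IK
yaw=R.from_euler("z",a)
def rot(pitch): # tool z forward, pitched down by pitch; y along station y
    z=np.array([np.cos(pitch),0,-np.sin(pitch)]);
    return [(s,yaw*R.from_matrix(np.c_[np.cross([0,s,0],z),[0,s,0],z])) for s in(1,-1)]
for nm,p,pt in (("grasp",(-.084-.0,.198,.155),np.pi/4),("pre",(-.20,.198,.27),np.pi/4),("lvl",(-.25,.198,.40),0.),("press",(-.116,-.12,.08),np.pi/2),("press",(-.116,-.12,.12),np.pi/2)):
  for s,o in rot(pt): print(nm,s,inverse_kinematics(T(p),o.as_rotvec()))
E
```

```text
yaw -12.816587136765703 t [0.59215665 0.07194183] res [[-2.05199005e-03 -1.03272200e-03]
 [-4.66619072e-04  8.56108734e-05]
 [ 1.82945046e-03  1.09402224e-03]
 [ 6.89158654e-04 -1.46911111e-04]]
lip [ 0.45242707 -0.01933601  0.08      ] [276.02034681 216.74639237]
gh [0.55417199 0.28364249 0.155     ] [168.88292249 179.35943685]
mouthG [0.60390134 0.27232912 0.104     ] [178.04064245 167.2252733 ]
gend [0.5141935  0.29273755 0.196     ] [160.77786119 190.09880645]
cam in tool [ 7.13149972e-02 -5.03352386e-05 -1.42157617e-01] [-2.80203684e-01  4.18159847e-04  9.59940478e-01] camx [ 1.09761041e-03  9.99999391e-01 -1.15220802e-04]
grasp 1 [-1.29976644  0.42128262  0.45728175  2.17704081  1.22419467  0.55123851
 -0.63315386]
grasp -1 [-1.80336869  0.79139163  1.25177887  2.20151752 -0.38873634  0.18735617
 -2.27866087]
pre 1 [-1.45293773  0.12429202  0.29183166  2.16698929  0.96135017  0.95536998
 -0.4424302 ]
pre -1 [-0.14021519  0.36110229 -1.227016    2.0973689   1.20829915  1.30446205
  2.53836113]
lvl 1 [-1.82708183  0.33123405  0.31029588  2.30473116  1.36064259  1.57785798
 -1.04189075]
lvl -1 [-1.20014927  0.35551572 -0.42510139  2.26524096  1.42372284  1.82348844
  2.08381395]
press 1 [-0.55452095  0.37587275  0.60173068  2.1824033  -0.3397933   0.67316476
  1.63066014]
press -1 [-0.83926161  0.51089813  1.00823983  2.19628692 -0.64090898  0.76389834
 -1.19471043]
press 1 [-0.60323744  0.30066764  0.64742027  2.15174801 -0.2609893   0.76458191
  1.55976104]
press -1 [-0.8083534   0.36851276  0.92369961  2.16149506 -0.4141406   0.79550637
 -1.4143929 ]
```

```bash
cat >> h.py <<'E'
import os
if os.path.exists("st.npz"):
    _s=np.load("st.npz"); yaw=R.from_euler("z",float(_s["a"])); t0=np.array([*_s["t"],0])
    T=lambda p:yaw.apply(np.array(p))+t0
    Ti=lambda P:yaw.inv().apply(np.array(P)-t0)
def rot(pitch,s=1):
    z=np.array([np.cos(pitch),0,-np.sin(pitch)]); y=np.array([0,s,0])
    return (yaw*R.from_matrix(np.c_[np.cross(y,z),y,z])).as_rotvec()
def snap(n,f):
    import pickle; i=camera_info(n); im=grab_frame(n)[:,:,::-1]; cv2.imwrite(f"pics/{f}.png",im); pickle.dump(i,open(f"pics/{f}.pkl","wb")); return i,im
E
python3 - <<'E'
from h import *
o=rot(np.pi/2)
move_ptp(T((-.18,.15,.35)),o); i,_=snap("wrist","B")
print(proj(i,T((-.116,-.12,.08))),proj(i,T((-.125,.198,.196))))
move_ptp(T((-.18,-.10,.35)),o); i,_=snap("wrist","A")
print(proj(i,T((-.116,-.12,.08))),proj(i,T((-.125,.198,.196))),get_state()["time_s"],get_state()["q"])
E
```

```text
[ 91.82724045 221.32726946] [322.95598162 248.08939477]
[264.04754989 220.81207558] [555.97713536 247.39580292] 2.95 [-0.60099291 -0.12142679  0.39611828  1.93405959  0.04850181  1.31982407
  1.12996083]
```

View pics/A.png

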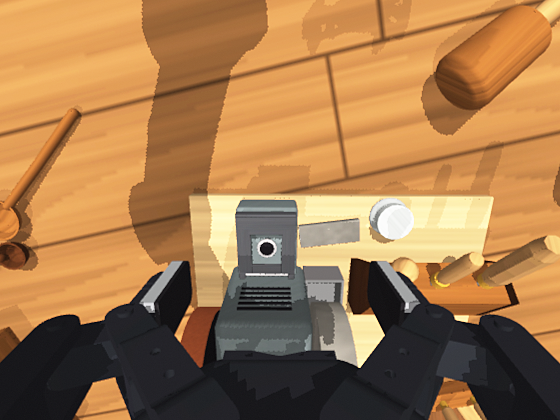

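View pics/B.png

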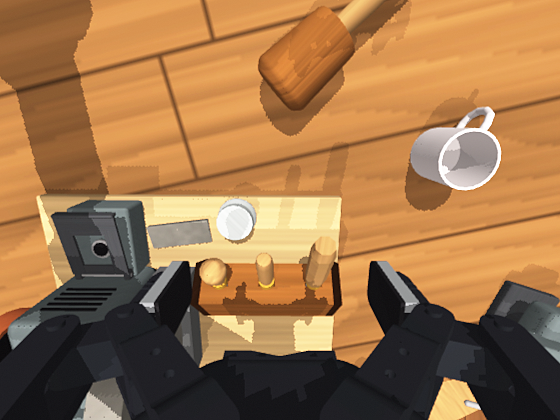

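Both views show the paddle (A about (266,240), B about (95,245)) and the gouge handle (end at A about (553,243), B about (322,243)). I'll zoom on the paddle and gouge in one composite.

```bash
python3 - <<'E'
from h import *
A=cv2.imread("pics/A.png");B=cv2.imread("pics/B.png")
c=lambda im,x,y:cv2.resize(im[y:y+95,x:x+125],None,fx=3,fy=3,interpolation=cv2.INTER_CUBIC)
cv2.imwrite("pics/comp.png",np.vstack([np.hstack([c(A,205,190),c(B,40,190)]),np.hstack([c(A,435,220),c(B,250,220)])]))
E
```

```text
(no output)
```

View pics/comp.png

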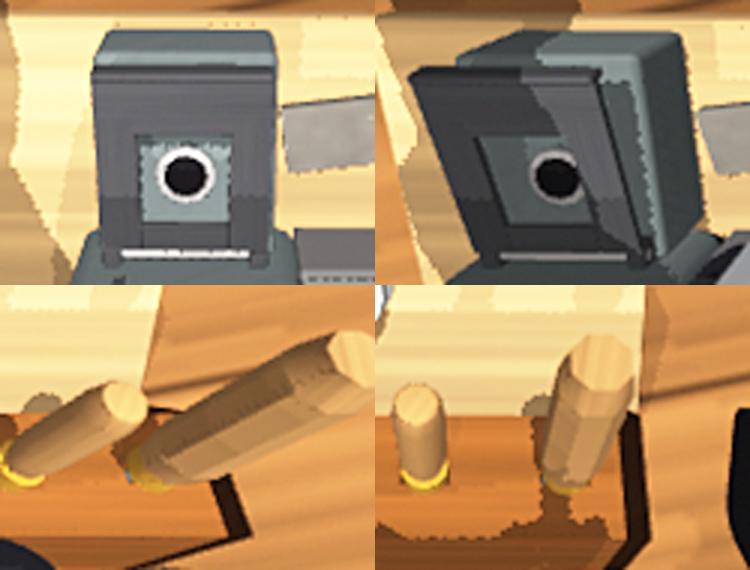

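```bash
python3 - <<'E'
from h import *
import pickle
A=pickle.load(open("pics/A.pkl","rb"));B=pickle.load(open("pics/B.pkl","rb"));tp=camera_info("top")
def m(n,a,b,t=None):
    P,e=tri([ray(A,*a),ray(B,*b)]+([ray(tp,*t)] if t else [])); print(n,np.round(Ti(P)*1e3,1),"res mm",np.round(np.array(e)*1e3,1))
m("lipL",(235.7,212.7),(51.7,213.3)); m("lipR",(297,212.7),(116.3,213.3)); m("winL",(250,234.7),(73.3,235.7))
m("gend",(553.3,245),(325.3,247.3),(160.9,190.2)); m("gfoot",(487.7,283.3),(313.3,286.7),(177.9,167))
for p in [(-.125,.198,.196),(-.033,.198,.104)]: print(proj(A,T(p)),proj(B,T(p)))
for i,px in((A,[(190,196),(492,198)]),(B,[(38,196),(340,196)])):
    for p in px: print("boardcorner",Ti(onz(i,*p,.018)))
E
```

```text
lipL [-135.  -157.1  103.2] res mm [0.1 0.1]
lipR [-133.2  -73.5   96.3] res mm [0.1 0.1]
winL [-100.2 -139.3   95.9] res mm [0.3 0.3]
gend [-124.2  200.8  189.5] res mm [0.8 1.2 0.9]
gfoot [-33.6 197.7 114.4] res mm [1.3 3.2 2.5]
[555.97713536 247.39580292] [322.95598162 248.08939477]
[483.02267089 280.92245531] [311.25630246 281.57283797]
boardcorner [-0.13779391 -0.24321136  0.018     ]
boardcorner [-0.13584177  0.24899081  0.018     ]
boardcorner [-0.13857382 -0.24082759  0.018     ]
boardcorner [-0.14005541  0.25003611  0.018     ]
```

```bash
python3 - <<'E'
from h import *
o=rot(np.pi/2)
command_gripper(0.0,60)
move_ptp(T((-.117,-.117,.20)),o); servo_line(T((-.117,-.117,.115)),speed=.1)
f0=get_state()["wrist_force"]
g=servo_line(T((-.117,-.117,.070)),speed=.02,guard=9)
s=get_state(); print(g,Ti(s["position"]),s["wrist_force"]-f0,s["time_s"])
sleep(.4); s=get_state(); print(Ti(s["position"]),s["wrist_force"]-f0)
snap("top","press")
E
```

```text
True [-0.11749295 -0.11696835  0.08625184] [-2.74883515 -0.69745767 11.74708545] 6.8
[-0.11747068 -0.11698493  0.08634108] [-1.57623251e+00 -8.63590821e-03  9.91549362e+00]
```

Steady 9.9 N, above the 4.5 N needed, so it should be on the stop. I'll read the travel by force on the way up.

```bash
python3 - <<'E'
from h import *
for z in (.088,.092,.096,.099,.102,.106):
    servo_line(T((-.117,-.117,z)),speed=.04); s=get_state(); print(round(Ti(s["position"])[2],4),s["wrist_force"][2].round(2))
servo_line(T((-.117,-.117,.20)),speed=.15)
print(get_state()["time_s"])
# plan check for grasp
o=rot(np.pi/4)
d=np.array([-.7071,0,.7071]); m=np.array([-.033,.199,.106])
for a in (.072+.010-.019,.16,.25): print(inverse_kinematics(T(m+d*a),o))
E
```

```text
0.088 3.06
0.0923 3.05
0.0963 3.23
0.0992 2.12
0.102 2.18
0.106 0.53
9.525
[-1.20961451  0.422867    0.3598227   2.16549601  1.26568826  0.57946252
 -0.65997282]
[-0.91910844  0.24863522 -0.16431326  2.15556471  1.14754401  0.8920102
 -0.56248386]
[-0.83254254  0.13628287 -0.40776399  2.11752473  1.00051281  1.07375768
 -0.47535   ]
```

```bash
python3 - <<'E'
from h import *
d=np.array([-.7071,0,.7071]); m=np.array([-.033,.199,.106])
servo_line(T((-.20,-.05,.33)),speed=.25)
command_gripper(.7,60)
move_ptp(T(m+d*.19),rot(np.pi/4)); i,im=snap("wrist","C"); s=get_state(); print(s["time_s"],s["q"])
print(proj(i,T(m+d*.13)),proj(i,T(m)),proj(i,T((-.125,.198,.196))))
E
```

```text
12.3917 [-0.67344161  0.23292013 -0.49175262  2.13397928  1.13536132  1.00934078
 -0.55379572]
[280.1790799  227.18354234] [279.91702513 189.05847638] [278.78287881 224.71717581]
```

View pics/C.png

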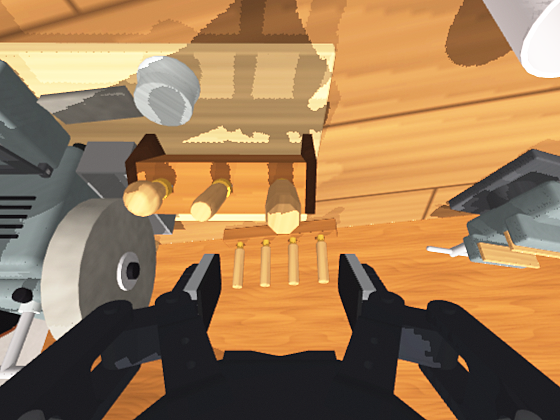

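The handle's end shows at (286,219), a few mm left of and below the prediction. It leans within its play, so I'll triangulate over all views.

```bash
python3 - <<'E'
from h import *
import pickle
L=lambda n:pickle.load(open(f"pics/{n}.pkl","rb"))
P,e=tri([ray(L("A"),553.3,245),ray(L("B"),325.3,247.3),ray(camera_info("top"),160.9,190.2),ray(L("C"),286,219)])
end=Ti(P); print(end,np.array(e)*1e3)
foot=np.array([-.033,.198,.104]); print(np.linalg.norm(end-foot),(end-foot)/np.linalg.norm(end-foot))
d=np.array([-.7071,0,.7071])
mid=end-d*.058; print(mid)
mid[1]=.198+(end[1]-.198)*.6
grasp=mid+d*.010   # grasp point 10 mm above middle
tcp=grasp-d*.019
o=rot(np.pi/4)
servo_line(T(tcp+d*.10),o,speed=.1)
g=servo_line(T(tcp),speed=.08,guard=8); s=get_state(); print(g,Ti(s["position"]),tcp,s["wrist_force"],s["time_s"])
snap("wrist","D")
E
```

```text
[-0.12401613  0.20148686  0.18975411] [1.10804355 0.70206442 1.59238179 2.0381859 ]
0.12509940804712189 [-0.72755048  0.0278727   0.68548772]
[-0.08300433  0.20148686  0.14874231]
False [-0.07686229  0.20044375  0.14278318] [-0.07664043  0.20009212  0.14237841] [-0.26424886 -0.43890787  1.03563574] 14.2833
```

View pics/D.png

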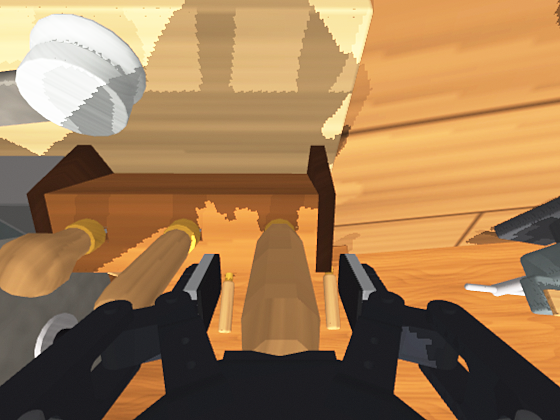

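The handle runs midway between the pads (column about 280), with the end just short of the body. I'll grip and draw it straight out.

```bash
python3 - <<'E'
from h import *
d=np.array([-.7071,0,.7071])
command_gripper(0.0,110); s=get_state(); p=Ti(s["position"]); print(s["finger_gap"],p,s["wrist_force"])
g=servo_line(T(p+d*.03),speed=.05,guard=40); s=get_state(); print(g,s["wrist_force"],s["finger_gap"])
if not g:
    g=servo_line(T(p+d*.17),speed=.1,guard=40); s=get_state(); print(g,s["wrist_force"],s["finger_gap"],s["time_s"],s["q"])
    sleep(.2)
i,im=snap("side","E"); snap("top","Et")
P=T(p+d*.17); u,v=proj(i,P).astype(int); print(u,v)
P2=camera_info("top"); a,b=proj(P2,P).astype(int); print(a,b)
t=cv2.imread("pics/Et.png")
f=lambda im,u,v:cv2.resize(im[max(0,v-60):v+60,max(0,u-60):u+60],(400,400),interpolation=2)
cv2.imwrite("pics/Ec.png",np.hstack([f(im,u,v),f(t,a,b)]))
E
```

```text
0.3127794148158873 [-0.07688408  0.20037839  0.14276693] [-5.55196970e+00  5.14328518e-03  4.33410417e+00]
False [-0.02685651  0.33724305 -1.75841432] 0.31153317114539353
False [-0.3730045  -0.27653877 -1.72166303] 0.3109668911229656 17.0417 [-0.70494895  0.18790203 -0.52431654  2.1253863   1.06486635  1.06341679
 -0.52657492]
201 148
144 211
```

View pics/Ec.png

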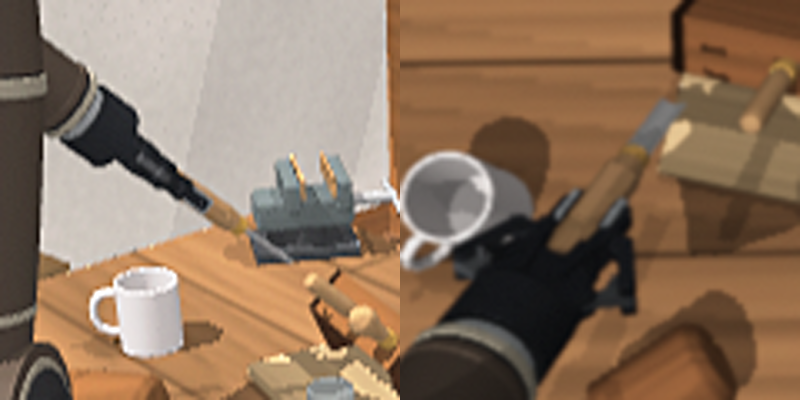

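The gouge is in the gripper and clear of the block, and the other tools are in place. Next I'll raise it, turn it level, and look at the blade from the top and wrist cameras.

```bash
python3 - <<'E'
from h import *
p=Ti(get_state()["position"])
tgt=np.array([-.22,.20,.45])
servo_line(T(np.array([p[0],p[1],.36])),speed=.15)
try: servo_line(T(tgt),rot(0.),speed=.1)
except PlanningError as e: print(e); move_ptp(T(tgt),rot(0.))
s=get_state(); print(Ti(s["position"]),s["time_s"],s["q"],s["finger_gap"],s["wrist_force"])
it,t=snap("top","F"); iw,w=snap("wrist","Fw"); si,sd=snap("side","Fs")
E=T(tgt+[.141-.01,0,0])
print([proj(i,E) for i in(it,iw,si)])
def f(im,P,h):
    u,v=P.astype(int); return cv2.resize(im[max(0,v-h):v+h,max(0,u-h):u+h],(380,380),interpolation=cv2.INTER_CUBIC)
B=T(tgt+[.09,0,0])
cv2.imwrite("pics/Fc.png",np.hstack([f(t,proj(it,B),40),f(w,proj(iw,B),110)]))
E
```

```text
[-0.21998042  0.20023432  0.44967673] 19.2167 [-0.97602515  0.27571547 -0.58347733  2.21838663  1.51314546  1.80843082
 -0.90122265] 0.30947184794957744 [ 0.94843434  0.28709275 -1.87224326]
[array([126.8514034 , 147.69402744]), array([278.90661659, 202.90306937]), array([224.52858178,  94.90302933])]
```

View pics/Fc.png

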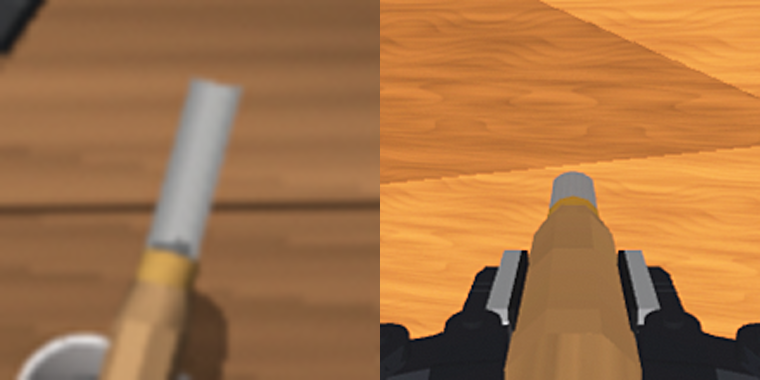

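The top view shows the grooved, shaded inside of the blade. The wrist view, from below, shows the edge bulging downward, so the hollow is up. One numeric levelness check, plus the state of everything else.

```bash
python3 - <<'E'
from h import *
import pickle
L=lambda n:pickle.load(open(f"pics/{n}.pkl","rb"))
B=T((-.13,.20,.45)); it,iw=L("F"),L("Fw")
a=proj(it,B).astype(int)+[(216-190)*.2105,(84-190)*.2105]; b=proj(iw,B).astype(int)+[(193-190)*.579,(173-190)*.579]
P,e=tri([ray(it,*a),ray(iw,*b)]); q=Ti(P); print("edge",q,e); g=np.array([-.22-.019,.2,.45])
print("pitch deg",np.degrees(np.arcsin((q-g)[2]/np.linalg.norm(q-g))),np.linalg.norm(q-g))
s=get_state(); print(s["joint_vel"].round(4),s["time_s"])
t0=cv2.imread("pics/top0.png");t=cv2.imread("pics/F.png")
sd=cv2.imread("pics/Fs.png")
x=lambda im:cv2.resize(im[90:245,60:345],(780,424)); cv2.imwrite("pics/G.png",x(t))
E
```

```text
edge [-0.0818022   0.20093641  0.45420634] [np.float64(0.00014727018982872302), np.float64(0.00014727018982860535)]
pitch deg 1.5327430140638936 0.1572568599692127
[ 0.0009 -0.0022  0.0019  0.0017  0.0008  0.0048 -0.0026] 19.3667
```

View pics/G.png

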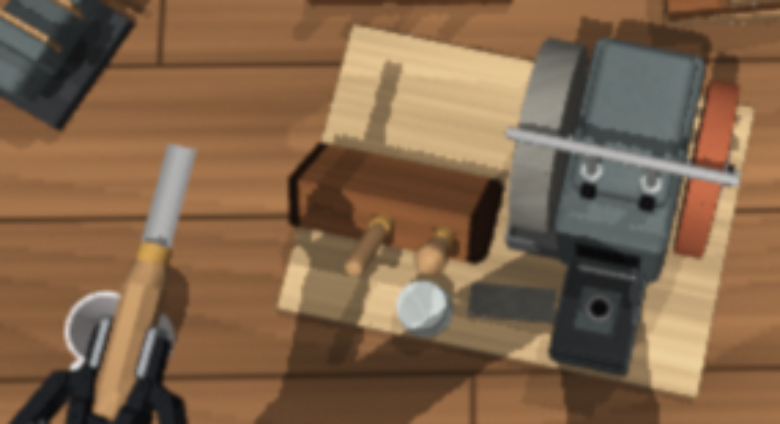

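The gouge is level to about 1.5°, with its edge at z about 0.454 m. The chisel, palm tool, tin and stone are in place, and the paddle is up. Handing in.

```bash
python3 -c "
from cell import *
sleep(.5); hand_in(); print(get_state()['finger_gap'])"
```

```text
the job is handed in; nothing more can be done
the job is handed in; nothing more can be done
```

I pressed the paddle, drew the gouge from the left slot and handed in with it held level. No check failed, but the job reports no verdict.

- **Paddle:** I held it down for about 0.4 s with a steady 9.9 N, more than twice the 4.5 N that brings it to its stop. The finger tip stopped at z 86 mm, about 15 mm below where the paddle rests. On the way up the force faded out at about 102–106 mm. I inferred the stop from force and travel, since I can't read the joint angle. The later top view shows the paddle up again.
- **Gouge:** I gripped the handle along its axis at 110 N and drew it 170 mm straight out, without the 40 N force guard tripping. I then raised and levelled it.
- **Last checks:** The gouge is level to about 1.5°, with the blade edge at z about 454 mm and the handle at about 450 mm. The top view shows the hollow, and the wrist view from below shows the convex back, so the hollow faces up. The joints were still, and the job clock read about 19.4 s before hand-in.
- **Other things:** By eye, the chisel, palm tool, tin, slip stone and machine are where they were. The last picture I viewed did not cover the mallet, ladle or spoon, and showed the mug only partly hidden behind the gripper. I did not re-check those four, though nothing came near them.
- **One disagreement:** Measured heights of the handle's end and foot were 6–10 mm off the stated geometry. I put this down to the tool's play and pixel error. The handle sat centred between the pads before I closed them.

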